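# Fit the riser tubes to the clamp-air manifold

## Task

Swing the lid of the fittings case back past its balance point so that it stays open by itself, then lift out every riser tube in the case and push each one, foot down, into an empty collet of its own size on the air manifold, past the seal until it bottoms. Once all the tubes are fully home, shut the case's lid; leave the manifold standing on the bench and the cup, scraper, jar and sanding block undisturbed.

Things in the scene. Friction and masses are not known exactly. Their poses are not given: they have to be found in the camera images.
- case: Brown wooden fittings case fixed to the bench, 130 (x) x 250 (y) mm, body 92 mm high (140 with the lid shut), walls and floor 8 mm. Origin: centre of underside; front to -x. Inside, a 40 mm high drilled pine rack holds the tubes upright in a row along y, at y = -92 (32 mm tube), -46 (20), 0 (32), 46 (20), 92 mm (32); they stand on the floor (8 mm up), tops at 130 mm. About 40 mm is free beside a tube towards front and back.
- lid (a joint): Lid angle in rad: 0 shut, grows as it opens to its stop at 1.65. Plain free hinge: the lid balances near 1.1 rad; below that it falls shut, beyond it falls back on its stop and stays open.
- lid_hinge (a point): Hinge axis at the middle of the case's +x rim, 92.5 mm above the bench; the axis is the case's y. The lid is a deep wooden cover, 130 x 250 mm and 48 mm high, open below, 8 mm thick all round, about 0.35 kg.
- lid_handle (a point): Middle of the lid's steel bar handle: round bar 11 mm thick, 100 mm long, parallel to the hinge, its axis 36 mm above the lid's top face on two posts (44 mm either side), 12 mm from the front edge. With the lid shut it is 118 mm in front of (-x) and 84 mm above the hinge; it turns with the lid about the hinge.
- manifold: Air manifold: plain aluminium bar 64 (x) x 280 (y) x 50 mm high, about 2.4 kg, loose on the bench on its flat underside; a brass inlet reaches 164 mm from its middle at -y. Origin: centre of underside. Five upright collets with black collars (2.5 mm proud) in a row along y, 54 mm apart: from -y, two for 20 mm tube, then three for 32 mm.
- portS1 (a point): Mouth centre of an upright push-fit collet for 20 mm tube, at the manifold's top face; axes as the manifold. Bore 21.5 mm, flat bottom 40 mm down, three sprung rubber seal pads 20 mm down. A tube merely let go stops on the seal about 15 mm short; pushing past takes up to about 20 N, then it stays put. Home: foot 40 mm below the mouth (tube half-way point 21 mm above the mouth).
- portS2 (a point): Mouth centre of an upright push-fit collet for 20 mm tube, at the manifold's top face; axes as the manifold. Bore 21.5 mm, flat bottom 40 mm down, three sprung rubber seal pads 20 mm down. A tube merely let go stops on the seal about 15 mm short; pushing past takes up to about 20 N, then it stays put. Home: foot 40 mm below the mouth (tube half-way point 21 mm above the mouth).
- portL1 (a point): Mouth centre of an upright push-fit collet for 32 mm tube, at the manifold's top face; axes as the manifold. Bore 33.5 mm, flat bottom 40 mm down, three sprung rubber seal pads 20 mm down. A tube merely let go stops on the seal about 15 mm short; pushing past takes up to about 20 N, then it stays put. Home: foot 40 mm below the mouth (tube half-way point 21 mm above the mouth).
- portL2 (a point): Mouth centre of an upright push-fit collet for 32 mm tube, at the manifold's top face; axes as the manifold. Bore 33.5 mm, flat bottom 40 mm down, three sprung rubber seal pads 20 mm down. A tube merely let go stops on the seal about 15 mm short; pushing past takes up to about 20 N, then it stays put. Home: foot 40 mm below the mouth (tube half-way point 21 mm above the mouth).
- portL3 (a point): Mouth centre of an upright push-fit collet for 32 mm tube, at the manifold's top face; axes as the manifold. Bore 33.5 mm, flat bottom 40 mm down, three sprung rubber seal pads 20 mm down. A tube merely let go stops on the seal about 15 mm short; pushing past takes up to about 20 N, then it stays put. Home: foot 40 mm below the mouth (tube half-way point 21 mm above the mouth).
- tubeL1_mid (a point): Riser tube, rigid aluminium, 32 mm diameter, 122 mm long, about 160 g, standing foot down in the case at the start (may be absent). Lowest 8 mm tapers to 26 mm. Its top 32 mm is a brass cap of the tube's own diameter ending in a 28 mm spigot 7 mm high. Origin: on the axis, half-way up (61 mm above the foot); z towards the cap. Grasp it near the top.
- tubeL2_mid (a point): Riser tube, rigid aluminium, 32 mm diameter, 122 mm long, about 160 g, standing foot down in the case at the start (may be absent). Lowest 8 mm tapers to 26 mm. Its top 32 mm is a brass cap of the tube's own diameter ending in a 28 mm spigot 7 mm high. Origin: on the axis, half-way up (61 mm above the foot); z towards the cap. Grasp it near the top.
- tubeL3_mid (a point): Riser tube, rigid aluminium, 32 mm diameter, 122 mm long, about 160 g, standing foot down in the case at the start (may be absent). Lowest 8 mm tapers to 26 mm. Its top 32 mm is a brass cap of the tube's own diameter ending in a 28 mm spigot 7 mm high. Origin: on the axis, half-way up (61 mm above the foot); z towards the cap. Grasp it near the top.
- tubeS1_mid (a point): Riser tube, rigid aluminium, 20 mm diameter, 122 mm long, about 110 g, standing foot down in the case at the start (may be absent). Lowest 8 mm tapers to 14 mm. Its top 32 mm is a brass cap of the tube's own diameter ending in a 16 mm spigot 7 mm high. Origin: on the axis, half-way up (61 mm above the foot); z towards the cap. Grasp it near the top.
- tubeS2_mid (a point): Riser tube, rigid aluminium, 20 mm diameter, 122 mm long, about 110 g, standing foot down in the case at the start (may be absent). Lowest 8 mm tapers to 14 mm. Its top 32 mm is a brass cap of the tube's own diameter ending in a 16 mm spigot 7 mm high. Origin: on the axis, half-way up (61 mm above the foot); z towards the cap. Grasp it near the top.
- cup: Bystander: green silicone cup, 76 mm across the rim, 85 mm high, empty. Origin: centre of its underside.
- jar: Bystander: glass jar with a steel cap, 72 mm across, 105 mm high. Origin: centre of its underside.
- cork: Bystander: cork sanding block 65 x 110 x 35 mm high. Origin: centre of its underside.
- scraper: Bystander: steel scraper with a wooden handle, 182 mm long (handle to -x, blade 60 mm wide to +x), 18 mm high, lying flat. Origin: underside, near the handle's blade end.

How it is judged:
By the outcome, as a careful person would: the job done as asked, in the order asked, and still so for the second after the job is handed in, with the robot touching nothing.
Of tubeL1, tubeL2, tubeL3, tubeS1, tubeS2 only 3 to 5 are there at a start; the rules pass over those that are not, and their reading is None.
At some moment in a run one of manifold may be knocked a few centimetres aside while the robot is not near it.
Once in a run the grip may slacken for a moment while it holds something.
It also fails if it takes over 210 s, if anything falls off the work surface, if the arm or the gripper's body presses on something with over 40 N, if the wrist force passes 120 N, or if a joint passes its speed limit or range.

## Robot

A 6-joint arm with a two-finger parallel gripper is mounted at the origin on the work surface. World frame = base frame: x ahead of the robot, y to its left, z up, the work surface at z = 0. Lengths are in mm, angles in rad, forces in N, time in s.
With the tool pointing down it reaches from about 250 to 725 mm from the base axis. Payload 9.7 kg.
Tool frame: the origin (TCP) lies midway between the tips of the shut fingers; the grasp point (between the pads) lies 19 mm behind it; x points along the fingers, z is the direction in which the jaws open and shut, and the axes are right-handed (so a half turn about x gives the same grasp; the last joint's range is limited). The gripper opens to 85 mm and grips with 20 to 120 N. Pads are 22 mm wide; open, the fingers measure 114 mm over their backs; the gripper's body (76 mm by 85 mm) begins 54 mm behind the grasp point. The pads swing forward as they close: fully open they stand 13 mm farther back than shut.
Start: joints at [1.159, 0.087, 0.176, 1.66, 0, 1.571], TCP at [220.14, 504.019, 231.284] pointing down, gripper open.
Joint ranges: [-3.13, 3.13], [-0.85, 1.81], [-1.15, 1.24], [-2.2, 2.28], [-1.44, 1.52], [-3.14, 3.14]. Speed limits (rad/s): [2.22, 2.22, 2.57, 3.14, 3.14, 3.14].

## Interface

Orientations are given as a 3x3 rotation matrix whose columns are the frame's x, y, z axes.
In Python, from station import env gives the robot as it stands.
- The arm moves only by the shell command python3 -m jog 'ROWS'. ROWS is JSON, one flat list of numbers, 7 for each row, row after row: the shift along the tool's x, y, z in m, then the turn, a rotation vector about the tool's x, y, z in rad, then the opening, from 0 (shut) to 1 (fully open). In form: [dx, dy, dz, wx, wy, wz, jaw, dx, dy, dz, wx, wy, wz, jaw, ...]. A call has 1 to 20 rows; each row shifts and turns the commanded pose from where the row before left it, along the tool's axes as they then stand; what a row does not reach is not made up. A row lasts 1/10 s, in which the tool goes at most 50 mm and 8.59 degrees, less where a joint would pass 70% of its speed; a pose out of reach is approached as far as the arm can. A call is refused whole if a number of a shift passes 0.05 or a number of a turn 0.15, either way. A call with a gripper value outside its range is refused whole. The fingers move at their own pace and stop on an object; the grip force is fixed at half the most. Time passes only in rows, so rows that do not move let the fingers close. It gives the time, the measured TCP pose, the force and the opening at its end, in the units of the state.
- env.observe(): the state, without advancing time (a new reading comes with each control period).
- env.read_camera(name): name is "side" or "top"; returns a dict with "pixels" (400x640x3 uint8, blue, green, red), "range_z" (400x640 float32, mm along the optical axis (not along the pixel's ray), 0 where there is no reading), "mtx" (3x3 intrinsics, pixels), "distortion" ([k1, k2, p1, p2, k3] as OpenCV has them; the pictures are not rectified), "origin" and "attitude" of the camera in the world. Camera axes: x right, y up, looking along -z (the intrinsics and any distortion apply to the point x, -y, -z); pixel columns grow to the right and rows downward; lengths in mm; the calibration is good to about 2 mm. A picture is of the moment at which its call begins.
- env.hand_in(): hands the job in, once; it reports no verdict.
The state is a dict: "time": time; "joint_positions": joint angles; "qd": joint speeds; "joint_efforts": joint torques, N m; "position": TCP position; "ee_rot": TCP orientation; "wrist_force": force on the tool from outside, world axes, zero at the start; "moment": the same for the moment, N m; "gripper_width": opening from 0.0 (shut) to 1.0 (fully open).
Only numpy, scipy, OpenCV 4.12 (cv2) and the standard library are available. Lean on these libraries where they do the work, as an engineer would, in place of code of your own. Each camera call takes 0.05 s, during which the arm holds its last target. There are 200 camera calls.

## Working session

There is one attempt and no reset: what is moved stays moved. The work goes in short steps, Python scripts to look and compute and a shell command to move; the robot and the scene stay as the last step left them, time stands still between calls to the robot, and variables do not carry over. Pictures are saved under pics/ and viewed, about 12 in all and at most 16, crops included, and the job is handed in when it is done.

```bash
ls; mkdir -p pics
cat > h.py <<'E'
import numpy as np, cv2
from station import env
np.set_printoptions(precision=1,suppress=True,linewidth=150)
def cloud(n):
    c=env.read_camera(n); R=np.array(c["attitude"]);o=np.array(c["origin"]).ravel()
    if R.shape!=(3,3): print("att",R)
    h,w=c["range_z"].shape
    uv=np.mgrid[0:h,0:w][::-1].reshape(2,-1).T.astype(np.float64)
    p=cv2.undistortPoints(uv[:,None],np.array(c["mtx"],float),np.array(c["distortion"],float))[:,0]
    z=c["range_z"].reshape(-1,1).astype(float)
    P=np.hstack([p[:,:1]*z,-p[:,1:]*z,-z])@R.T+o
    P[z[:,0]==0]=np.nan
    return c,P.reshape(h,w,3)
E
python3 - <<'E'
from h import *
print(env.observe())
for n in("top","side"):
    c,P=cloud(n); cv2.imwrite(f"pics/{n}0.png",c["pixels"]); np.save(f"pics/{n}0.npy",P)
    print(n,c["origin"],np.array(c["attitude"]),c["mtx"],c["distortion"])
E
```

```text
pics
{'time': 0.0, 'joint_positions': array([1.2, 0.1, 0.2, 1.7, 0. , 1.6]), 'qd': array([-0.,  0.,  0., -0.,  0., -0.]), 'joint_efforts': array([  0. , -52. ,  46.5,   0. ,  -0. ,   0. ]), 'position': array([220.1, 503.8, 230.6]), 'ee_rot': array([[-0. , -0.9,  0.4],
       [-0. ,  0.4,  0.9],
       [-1. ,  0. , -0. ]]), 'wrist_force': array([-0.2, -0.4,  0.5]), 'moment': array([-0., -0., -0.]), 'gripper_width': 1.0036541679879059}
top [ 548.3   16.1 1027.9] [[ 0.   1.  -0.1]
 [-1.   0.   0. ]
 [ 0.   0.1  1. ]] [[402.3   0.  314.4]
 [  0.  402.3 198.6]
 [  0.    0.    1. ]] [-0.1  0.   0.   0.   0. ]
side [ 561.3 -544.8  700.5] [[ 1.   0.1 -0. ]
 [-0.1  0.7 -0.7]
 [-0.   0.7  0.7]] [[372.8   0.  320.4]
 [  0.  372.8 196.8]
 [  0.    0.    1. ]] [-0.  0.  0.  0.  0.]
```

View pics/top0.png

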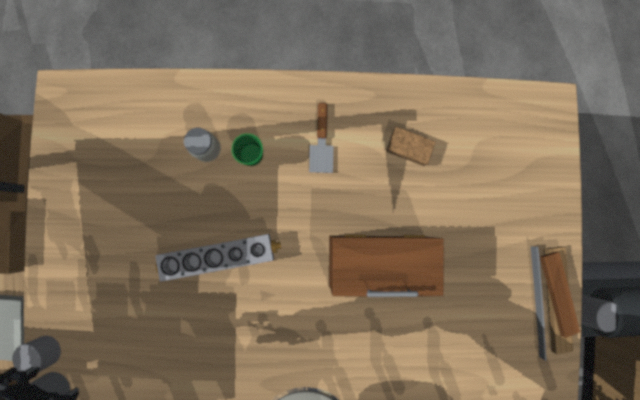

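View pics/side0.png

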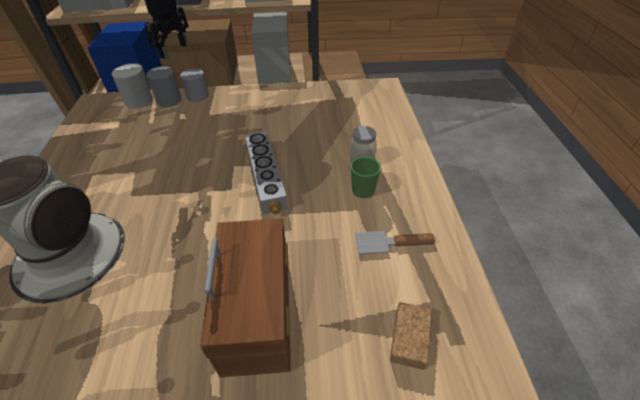

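The top view shows the case at about (387,265) with its handle at (390,294) towards the robot. The manifold is at (215,257) with its inlet to the right (-y). The jar is at (200,142), cup (248,149), scraper (321,140) and cork (412,145), all beyond in +x. The side view agrees.

```bash
cat >> h.py <<'E'
def rect(P,m):
    q=P[m][:,:2].astype(np.float32); r=cv2.minAreaRect(q); return r
def manifold(c,P,show=True):
    # collars: dark blobs near the manifold top
    X,Y,Z=P[...,0],P[...,1],P[...,2]
    top=(np.nan_to_num(Z)>40)&(np.nan_to_num(Z)<60)&(X>250)&(X<620)&(Y>100)&(Y<520)
    n,l,s,_=cv2.connectedComponentsWithStats(top.astype(np.uint8)); k=1+np.argmax(s[1:,4]); m=l==k
    return rect(P,m),np.median(Z[m]),m
E
python3 - <<'E'
from h import *
for n in("top","side"):
    P=np.load(f"pics/{n}0.npy");Z=np.nan_to_num(P[...,2]);X=P[...,0];Y=P[...,1]
    print(n)
    lid=(Z>132)&(Z<148)&(X>200)&(X<560)&(Y<60)&(Y>-350)
    print("lid",rect(P,lid),lid.sum(),np.nanmedian(Z[lid]),"pct x",np.percentile(X[lid],[1,99]),"y",np.percentile(Y[lid],[1,99]))
    h=(Z>165)&(Z<190)&(X>200)&(X<560)&(Y<60)&(Y>-350)
    print("handle",rect(P,h),h.sum(),np.median(P[h],0),P[h].min(0),P[h].max(0))
    r,z,m=manifold(None,P);print("man",r,z,m.sum())
    tab=(Z>-15)&(Z<15);print("table z",np.median(Z[tab]))
c,P=cloud("top")
g=cv2.cvtColor(c["pixels"],cv2.COLOR_BGR2GRAY)
cv2.imwrite("pics/m.png",cv2.resize(c["pixels"][220:290,140:290],None,fx=5,fy=5,interpolation=2))
E
```

```text
top
lid ((452.5715026855469, -178.24253845214844), (130.40353393554688, 250.26828002929688), 0.11370724439620972) 6164 139.4340144408415 pct x [390.5 516.9] y [-299.4  -55.2]
handle ((400.42681884765625, -178.67539978027344), (11.909337043762207, 109.44214630126953), 0.23072662949562073) 292 [ 401.8 -179.2  179.4] [ 394.4 -233.4  172.9] [ 406.5 -124.   183.9]
man ((458.3671875, 232.68350219726562), (65.96448516845703, 283.0859375), 11.544222831726074) 49.56836402149315 2440
table z -0.8135443561278635
side
lid ((452.27325439453125, -177.08767700195312), (131.08908081054688, 252.26263427734375), 0.4949784278869629) 9119 140.16991230874032 pct x [390.2 516.5] y [-302.   -56.2]
handle ((399.88311767578125, -177.45787048339844), (11.594385147094727, 112.33599853515625), 1.4411267042160034) 371 [ 401.2 -186.9  180.4] [ 393.2 -233.6  165.2] [ 406.  -121.3  183.6]
man ((459.0492248535156, 231.75462341308594), (64.2733383178711, 279.02655029296875), 11.545620918273926) 50.19989690428213 1461
table z -0.32808481221888997
```

View pics/m.png

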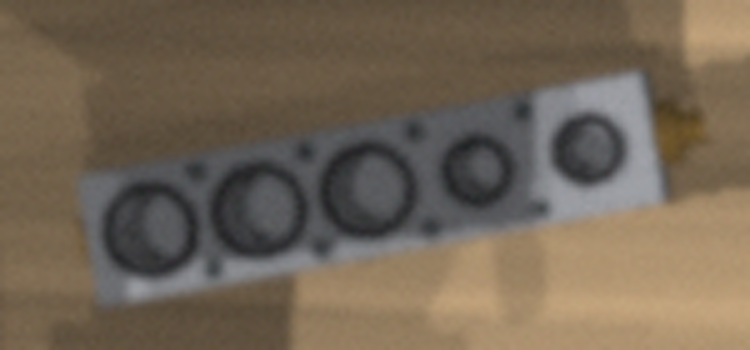

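All five collets are empty. The case is at about (452.4, -177.7) with yaw near 0. The manifold is at (458.7, 232.2) with yaw 0.2015. I'll turn the tool so that its z lies along world x, then go over the handle.

```bash
python3 -m jog '[0,0,0,0.145,0,0,1, 0,0,0,0.145,0,0,1, 0,0,0,0.145,0,0,1, 0,0,0,0.145,0,0,1, 0,0,0,0.145,0,0,1, 0,0,0,0.145,0,0,1, 0,0,0,0.145,0,0,1, 0,0,0,0.144,0,0,1, 0,0,0,0,0,0,1]'
python3 -m jog '[0,-0.038,0.01,0,0,0,1, 0,-0.038,0.01,0,0,0,1, 0,-0.038,0.01,0,0,0,1, 0,-0.038,0.01,0,0,0,1, 0,-0.038,0.01,0,0,0,1, 0,-0.038,0.01,0,0,0,1, 0,-0.038,0.01,0,0,0,1, 0,-0.038,0.01,0,0,0,1, 0,-0.038,0.01,0,0,0,1, 0,-0.038,0.01,0,0,0,1, 0,-0.038,0.01,0,0,0,1, 0,-0.038,0.01,0,0,0,1, 0,-0.038,0.01,0,0,0,1, 0,-0.038,0.01,0,0,0,1, 0,-0.038,0.01,0,0,0,1, 0,-0.038,0.01,0,0,0,1, 0,-0.038,0.01,0,0,0,1, 0,-0.036,0.01,0,0,0,1, 0,0,0,0,0,0,0.5, 0,0,0,0,0,0,0.5]'
python3 -c "
from h import *
print(env.observe()['ee_rot'].round(3))"
```

```text
time: 1.05
position: [220.1, 504.0, 231.0]
ee_rot: [[-0.0, 0.002, 1.0], [-0.0, 1.0, -0.002], [-1.0, -0.0, -0.0]]
wrist_force: [-0.3, -0.2, 0.4]
gripper_width: 0.998
time: 3.05
position: [399.9, -178.4, 230.9]
ee_rot: [[-0.001, -0.001, 1.0], [0.001, 1.0, 0.001], [-1.0, 0.001, -0.001]]
wrist_force: [0.4, 0.3, 1.0]
gripper_width: 0.691
[[-0. -0.  1.]
 [ 0.  1.  0.]
 [-1.  0. -0.]]
```

```bash
python3 -m jog '[0.012,0,0,0,0,0,0.5, 0.012,0,0,0,0,0,0.5, 0.012,0,0,0,0,0,0.5, 0.012,0,0,0,0,0,0.5, 0.012,0,0,0,0,0,0.5, 0.012,0,0,0,0,0,0.5, 0,0,0,0,0,0,0.4, 0,0,0,0,0,0,0, 0,0,0,0,0,0,0, 0,0,0,0,0,0,0, 0,0,0,0,0,0,0, 0,0,0,0,0,0,0, 0,0,0,0,0,0,0]'
```

```text
time: 4.35
position: [399.4, -178.1, 159.9]
ee_rot: [[-0.001, 0.0, 1.0], [-0.0, 1.0, -0.0], [-1.0, -0.0, -0.001]]
wrist_force: [-5.8, 0.5, 2.3]
gripper_width: 0.102
```

```bash
python3 -m jog '[-0.006,0,0.0044,0,0,0,0, -0.0055,0,0.0046,0,0,0,0, -0.0053,0,0.005,0,0,0,0, -0.005,0,0.0051,0,0,0,0, -0.0048,0,0.0055,0,0,0,0, -0.0045,0,0.0055,0,0,0,0, -0.0042,0,0.006,0,0,0,0, -0.004,0,0.006,0,0,0,0, -0.0036,0,0.0063,0,0,0,0, -0.0034,0,0.0063,0,0,0,0]'
```

```text
time: 5.35
position: [453.8, -177.8, 208.0]
ee_rot: [[-0.001, 0.0, 1.0], [-0.0, 1.0, -0.0], [-1.0, -0.0, -0.001]]
wrist_force: [-11.2, 3.8, 13.8]
gripper_width: 0.107
```

```bash
python3 -m jog '[-0.003,0,0.0067,0,0,0,0, -0.0026,0,0.0067,0,0,0,0, -0.0023,0,0.0069,0,0,0,0, -0.002,0,0.0069,0,0,0,0, -0.0016,0,0.0071,0,0,0,0, -0.0013,0,0.0071,0,0,0,0, -0.001,0,0.0072,0,0,0,0, -0.0005,0,0.0072,0,0,0,0, 0,0,0.0072,0,0,0,0, 0,0,0.0072,0,0,0,0, 0.0005,0,0.0072,0,0,0,0, 0.001,0,0.0072,0,0,0,0]'
python3 - <<'E'
from h import *
c,P=cloud("side"); cv2.imwrite("pics/s1.png",c["pixels"][60:400,120:460])
E
```

```text
time: 6.55
position: [539.9, -177.7, 219.6]
ee_rot: [[0.001, -0.0, 1.0], [0.0, 1.0, 0.0], [-1.0, 0.0, 0.001]]
wrist_force: [-0.4, 3.7, 7.6]
gripper_width: 0.103
```

View pics/s1.png

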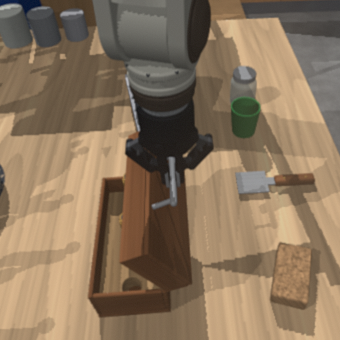

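The lid follows the gripper to about 1.1 rad (crop: bar held at (172,180)), and one empty rack hole shows at the near end.

```bash
python3 -m jog '[0.0012,0,0.0071,0,0,0,0, 0.0016,0,0.0071,0,0,0,0, 0.002,0,0.007,0,0,0,0, 0.0023,0,0.0069,0,0,0,0, 0.0026,0,0.0067,0,0,0,0, 0.003,0,0.0066,0,0,0,0, 0.0033,0,0.0064,0,0,0,0, 0.0036,0,0.0062,0,0,0,0, 0.0039,0,0.006,0,0,0,0, 0,0,0,0,0,0,0.15, 0,0,0,0,0,0,0.3, 0,0,0,0,0,0,0.3, 0,0,0,0,0,0,0.3, -0.01,0,0,0,0,0,0.3, -0.02,0,0,0,0,0,0.3, -0.03,0,0,0,0,0,0.3, -0.03,0,0,0,0,0,0.3, -0.03,0,0,0,0,0,0.3]'
python3 - <<'E'
from h import *
for n in("top","side"):
  c,P=cloud(n); cv2.imwrite(f"pics/{n}2.png",c["pixels"]);np.save(f"pics/{n}2.npy",P)
E
```

```text
time: 8.4
position: [598.9, -178.0, 317.1]
ee_rot: [[0.001, 0.0, 1.0], [-0.0, 1.0, -0.0], [-1.0, -0.0, 0.001]]
wrist_force: [0.9, 0.1, 0.8]
gripper_width: 0.301
```

```bash
python3 -m jog '[0,0.02,-0.03,0,0,0,0.55, 0,0.03,-0.03,0,0,0,0.55, 0,0.03,-0.03,0,0,0,0.55, 0,0.03,-0.03,0,0,0,0.55, 0,0.03,-0.03,0,0,0,0.55, 0,0.03,-0.03,0,0,0,0.55, 0,0.03,-0.03,0,0,0,0.55, 0,0,0,0,0,0,0.55]'
python3 - <<'E'
from h import *
ims=[]
for n in("top","side"):
  c,P=cloud(n); np.save(f"pics/{n}3.npy",P);ims.append(c["pixels"])
a=ims[0][200:330,310:470];b=ims[1][180:390,180:340]
cv2.imwrite("pics/v3.png",np.hstack([cv2.resize(a,(480,390)),cv2.resize(b,(298,390))]))
P=np.load("pics/top3.npy");Z=np.nan_to_num(P[...,2]);X=P[...,0];Y=P[...,1]
for i,y in enumerate((-92,-46,0,46,92)):
    m=(abs(Y+177.7-y)<23)&(abs(X-452.4)<40)&(Z>105)
    print(y,m.sum(),P[m].mean(0) if m.sum() else None,[np.percentile(P[m][:,k],[2,98]) for k in(0,1,2)] if m.sum()>3 else "")
E
```

```text
time: 9.3
position: [386.5, 24.0, 316.4]
ee_rot: [[0.002, -0.003, 1.0], [0.001, 1.0, 0.003], [-1.0, 0.001, 0.002]]
wrist_force: [-0.7, -1.1, 0.4]
gripper_width: 0.554
-92 0 None 
-46 0 None 
0 168 [ 453.8 -175.4  125.3] [array([437.8, 467.9]), array([-190. , -163.4]), array([107.5, 131.7])]
46 76 [ 453.3 -131.   124.4] [array([443.5, 461.9]), array([-141.1, -122.8]), array([107.3, 132.8])]
92 173 [453.3 -84.7 126.5] [array([438.4, 467.6]), array([-100.2,  -71. ]), array([108.9, 132.2])]
```

View pics/v3.png

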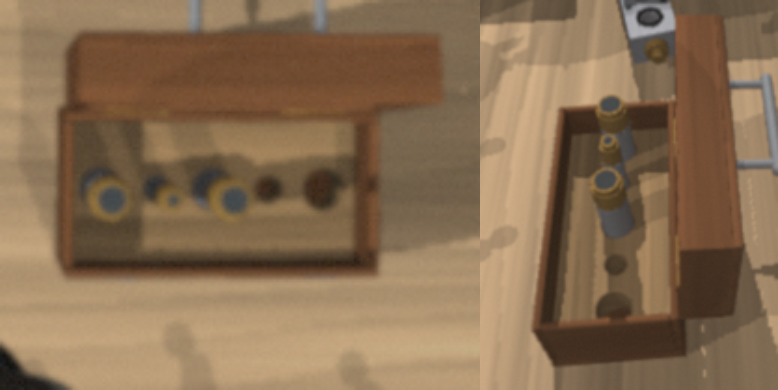

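Three tubes are present: 32 mm at local y=0 and y=92, and 20 mm at y=46. The other two holes are empty and the lid stays open. First the large tube at (452.6, -85.7).

```bash
python3 -m jog '[0,-0.022,0.0132,0,0,0,0.55, 0,-0.022,0.0132,0,0,0,0.55, 0,-0.022,0.0132,0,0,0,0.55, 0,-0.022,0.0132,0,0,0,0.55, 0,-0.022,0.0132,0,0,0,0.55, 0.03,0,0,0,0,0,0.55, 0.03,0,0,0,0,0,0.55, 0.03,0,0,0,0,0,0.55, 0.03,0,0,0,0,0,0.55, 0.03,0,0,0,0,0,0.55, 0.02,0,0,0,0,0,0.55, 0.01,0,0,0,0,0,0.55, 0,0,0,0,0,0,0.55]'
```

```text
time: 10.7
position: [455.0, -88.5, 133.6]
ee_rot: [[-0.003, 0.001, 1.0], [0.0, 1.0, -0.001], [-1.0, 0.0, -0.003]]
wrist_force: [0.7, 0.6, 0.4]
gripper_width: 0.555
```

```bash
python3 -m jog '[0,0.0028,-0.0022,0,0,0,0.55, 0.01,0,0,0,0,0,0.55, 0.01,0,0,0,0,0,0.55, 0.01,0,0,0,0,0,0.55, 0.01,0,0,0,0,0,0.55, 0.005,0,0,0,0,0,0.55, 0,0,0,0,0,0,0.4, 0,0,0,0,0,0,0, 0,0,0,0,0,0,0, 0,0,0,0,0,0,0, 0,0,0,0,0,0,0, 0,0,0,0,0,0,0]'
python3 -m jog '[-0.01,0,0,0,0,0,0, -0.015,0,0,0,0,0,0, -0.02,0,0,0,0,0,0, -0.03,0,0,0,0,0,0, -0.03,0,0,0,0,0,0, -0.03,0,0,0,0,0,0, 0,0,0,0,0,0,0]'
python3 - <<'E'
from h import *
for n in("top","side"):
  c,P=cloud(n); print(manifold(c,P)[:2])
cv2.imwrite("pics/s4.png",c["pixels"])
E
```

```text
time: 11.9
position: [453.3, -85.2, 90.0]
ee_rot: [[0.0, 0.0, 1.0], [-0.0, 1.0, -0.0], [-1.0, -0.0, 0.0]]
wrist_force: [-0.6, 0.1, -0.8]
gripper_width: 0.36
time: 12.6
position: [454.6, -85.4, 230.4]
ee_rot: [[0.007, 0.0, 1.0], [-0.001, 1.0, 0.0], [-1.0, -0.001, 0.007]]
wrist_force: [-0.1, 0.4, -1.0]
gripper_width: 0.358
(((458.81268310546875, 230.40541076660156), (65.79719543457031, 278.1605529785156), 11.457077026367188), np.float64(49.58854979062437))
(((476.4203186035156, 163.2415313720703), (63.235870361328125, 134.44387817382812), 7.99963903427124), np.float64(49.92710640774749))
```

View pics/s4.png

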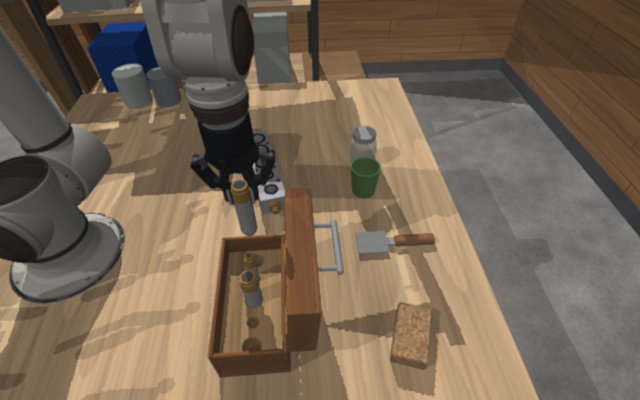

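The tube is held at (243,205). The manifold's line of sight is partly blocked in the side view but looks unmoved. Next I carry the tube over L1.

```bash
python3 -m jog '[0,0.02,0,0,0,0,0, 0,0.035,0,0,0,0,0, 0,0.035,0,0,0,0,0, 0,0.035,0,0,0,0,0, 0,0.035,0,0,0,0,0, 0,0.035,0,0,0,0,0, 0,0.035,0,0,0,0,0, 0,0.035,0,0,0,0,0, 0.02,0.035,0,0,0,0,0, 0.02,0.017,0.004,0,0,0,0, 0.02,0,0,0,0,0,0, 0,0,0,0,0,0,0, 0,0,0,0,0,0,0]'
python3 - <<'E'
from h import *
ims=[]
for n in("top","side"):
  c,P=cloud(n); ims.append(c["pixels"]); print(n,manifold(c,P)[:2])
cv2.imwrite("pics/v5.png",np.hstack([cv2.resize(ims[0][200:310,140:310],(494,320)),cv2.resize(ims[1][110:230,180:300],(320,320))[:,20:]]))
E
```

```text
time: 14.0
position: [456.8, 231.5, 164.7]
ee_rot: [[-0.001, 0.0, 1.0], [-0.001, 1.0, -0.0], [-1.0, -0.001, -0.001]]
wrist_force: [0.7, 0.6, -0.7]
gripper_width: 0.359
top (((469.9812316894531, 175.719970703125), (64.97274017333984, 167.56459045410156), 12.425389289855957), np.float64(49.59455716177956))
side (((459.1397705078125, 231.8888702392578), (64.34193420410156, 277.6298522949219), 11.596367835998535), np.float64(50.28677738380014))
```

View pics/v5.png

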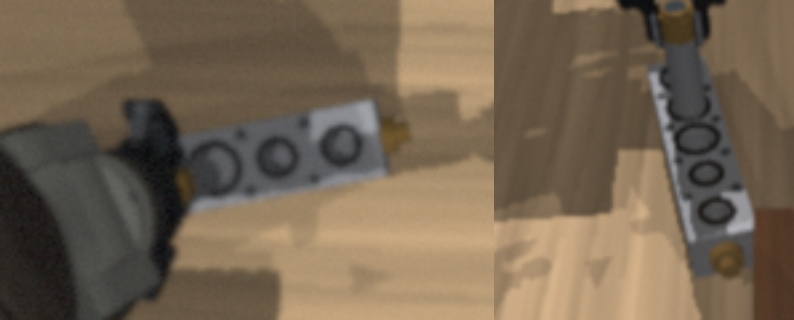

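```bash
python3 -m jog '[0.007,0,0.002,0,0,0,0, 0.01,0,0,0,0,0,0, 0.01,0,0,0,0,0,0, 0.006,0,0,0,0,0,0, 0.006,0,0,0,0,0,0, 0.005,0,0,0,0,0,0, 0.005,0,0,0,0,0,0, 0,0,0,0,0,0,0]'
```

```text
time: 14.9
position: [459.1, 231.5, 115.2]
ee_rot: [[-0.0, 0.0, 1.0], [-0.001, 1.0, -0.0], [-1.0, -0.001, -0.0]]
wrist_force: [0.3, -2.5, -3.6]
gripper_width: 0.36
```

```bash
python3 -m jog '[0.004,0,0,0,0,0,0, 0.004,0,0,0,0,0,0, 0.004,0,0,0,0,0,0, 0.004,0,0,0,0,0,0, 0.004,0,0,0,0,0,0, 0,0,0,0,0,0,0]'
python3 -m jog '[0.002,0,0,0,0,0,0, 0.002,0,0,0,0,0,0, 0.001,0,0,0,0,0,0, 0,0,0,0,0,0,0]'
```

```text
time: 15.5
position: [459.2, 231.5, 95.5]
ee_rot: [[0.0, 0.0, 1.0], [-0.001, 1.0, -0.0], [-1.0, -0.001, 0.0]]
wrist_force: [1.6, -4.9, -3.0]
gripper_width: 0.356
time: 15.9
position: [459.4, 231.6, 91.4]
ee_rot: [[0.001, 0.0, 1.0], [-0.0, 1.0, -0.0], [-1.0, -0.0, 0.001]]
wrist_force: [-0.1, -6.7, 4.5]
gripper_width: 0.356
```

```bash
python3 -m jog '[0.002,0,0,0,0,0,0, 0.002,0,0,0,0,0,0, 0,0,0,0,0,0,0]'
```

```text
time: 16.2
position: [459.8, 231.8, 91.3]
ee_rot: [[0.004, 0.0, 1.0], [0.001, 1.0, -0.0], [-1.0, 0.001, 0.004]]
wrist_force: [-10.0, -10.6, 34.9]
gripper_width: 0.362
```

The tube has bottomed: 35 N with no further travel, at the depth expected for home. Release, retreat and go to the second large tube.

```bash
python3 -m jog '[-0.004,0,0,0,0,0,0.4, 0,0,0,0,0,0,0.6, 0,0,0,0,0,0,0.6, -0.02,0,0,0,0,0,0.55, -0.03,0,0,0,0,0,0.55, -0.03,0,0,0,0,0,0.55, -0.03,0,0,0,0,0,0.55, -0.03,0,0,0,0,0,0.55, 0,-0.02,0,0,0,0,0.55, 0,-0.035,0,0,0,0,0.55, 0,-0.035,0,0,0,0,0.55, 0,-0.035,0,0,0,0,0.55, 0,-0.035,0,0,0,0,0.55, 0,-0.035,0,0,0,0,0.55, 0,-0.035,0,0,0,0,0.55, 0,-0.035,0,0,0,0,0.55, 0,-0.035,0,0,0,0,0.55, 0,-0.035,0,0,0,0,0.55, 0,-0.035,0,0,0,0,0.55, 0,0,0,0,0,0,0.55]'
python3 - <<'E'
from h import *
for n in("top","side"):
  c,P=cloud(n); print(n,manifold(c,P)[:2])
  Z=np.nan_to_num(P[...,2]);m=(np.hypot(P[...,0]-459,P[...,1]-232)<25)&(Z>100);print(m.sum(),P[m].mean(0),P[m][:,2].max())
  m=(np.hypot(P[...,0]-452,P[...,1]+177.7)<25)&(Z>122)&(Z<135);print(m.sum(),P[m].mean(0) if m.any() else 0)
E
```

```text
time: 18.2
position: [459.1, -141.1, 229.9]
ee_rot: [[-0.001, 0.003, 1.0], [0.0, 1.0, -0.003], [-1.0, 0.0, -0.001]]
wrist_force: [-0.4, 0.8, -0.2]
gripper_width: 0.55
top (((458.8885803222656, 230.39474487304688), (65.99531555175781, 278.0002746582031), 11.586692810058594), np.float64(49.616445584750636))
185 [461.9 227.2 127.1] 135.60231231620116
0 0
side (((456.3100891113281, 278.9251708984375), (50.96699142456055, 186.2900848388672), 11.35715389251709), np.float64(50.70899193458888))
191 [461.9 223.8 121. ] 133.75556567146566
211 [ 452.7 -179.7  128.7]
```

```bash
python3 -m jog '[0,-0.018,-0.003,0,0,0,0.55, 0,-0.018,-0.0033,0,0,0,0.55, 0.02,0,0,0,0,0,0.55, 0.025,0,0,0,0,0,0.55, 0.025,0,0,0,0,0,0.55, 0,0,0,0,0,0,0.55]'
```

```text
time: 18.9
position: [451.8, -172.5, 157.7]
ee_rot: [[-0.005, -0.001, 1.0], [0.002, 1.0, 0.001], [-1.0, 0.002, -0.005]]
wrist_force: [0.3, 0.1, 0.7]
gripper_width: 0.552
```

```bash
python3 -m jog '[0,-0.0052,0.001,0,0,0,0.55, 0.015,0,0,0,0,0,0.55, 0,0,0,0,0,0,0.55]'
```

```text
time: 19.2
position: [453.8, -179.2, 144.8]
ee_rot: [[-0.001, -0.0, 1.0], [0.0, 1.0, 0.0], [-1.0, 0.0, -0.001]]
wrist_force: [-0.9, 0.4, -0.5]
gripper_width: 0.551
```

```bash
python3 -m jog '[0.006,0.0014,-0.001,0,0,0,0.55, 0.015,0,0,0,0,0,0.55, 0.015,0,0,0,0,0,0.55, 0.015,0,0,0,0,0,0.55, 0.005,0,0,0,0,0,0.55, 0,0,0,0,0,0,0.4, 0,0,0,0,0,0,0, 0,0,0,0,0,0,0, 0,0,0,0,0,0,0, 0,0,0,0,0,0,0, 0,0,0,0,0,0,0]'
python3 -m jog '[-0.01,0,0,0,0,0,0, -0.015,0,0,0,0,0,0, -0.02,0,0,0,0,0,0, -0.03,0,0,0,0,0,0, -0.03,0,0,0,0,0,0, -0.03,0,0,0,0,0,0, 0,0,0,0,0,0,0]'
```

```text
time: 20.3
position: [453.0, -178.0, 90.0]
ee_rot: [[0.0, 0.0, 1.0], [-0.0, 1.0, -0.0], [-1.0, -0.0, 0.0]]
wrist_force: [0.3, -0.1, -2.6]
gripper_width: 0.358
time: 21.0
position: [454.2, -178.5, 230.5]
ee_rot: [[0.007, 0.0, 1.0], [-0.003, 1.0, -0.0], [-1.0, -0.003, 0.007]]
wrist_force: [0.5, -0.9, -2.0]
gripper_width: 0.355
```

```bash
python3 -m jog '[-0.015,0.02,0,0,0,0,0, -0.015,0.034,0,0,0,0,0, 0,0.034,0,0,0,0,0, 0,0.034,0,0,0,0,0, 0,0.034,0,0,0,0,0, 0,0.034,0,0,0,0,0, 0,0.034,-0.002,0,0,0,0, 0,0.034,-0.002,0,0,0,0, 0,0.034,-0.002,0,0,0,0, 0,0.034,-0.002,0,0,0,0, 0,0.034,-0.002,0,0,0,0, 0,0.034,-0.002,0,0,0,0, 0,0.034,-0.002,0,0,0,0, 0,0.034,-0.002,0,0,0,0, 0,0.034,0,0,0,0,0, 0,0.02,0,0,0,0,0, 0,0,0,0,0,0,0, 0,0,0,0,0,0,0]'
python3 - <<'E'
from h import *
ims=[]
for n in("top","side"):
  c,P=cloud(n); ims.append(c["pixels"]); print(n,manifold(c,P)[:2])
cv2.imwrite("pics/v6.png",np.hstack([cv2.resize(ims[0][200:310,140:310],(494,320)),cv2.resize(ims[1][70:230,160:320],(320,320))[:,20:]]))
E
```

```text
time: 22.8
position: [436.7, 338.0, 254.7]
ee_rot: [[-0.0, -0.001, 1.0], [-0.001, 1.0, 0.001], [-1.0, -0.001, -0.0]]
wrist_force: [0.7, -0.8, -1.4]
gripper_width: 0.359
top (((458.3709716796875, 232.53704833984375), (65.97080993652344, 282.58355712890625), 11.533254623413086), np.float64(49.64014940402558))
side (((458.65472412109375, 233.79415893554688), (64.36705017089844, 279.5521545410156), 11.539012908935547), np.float64(50.22929274383773))
```

View pics/v6.png

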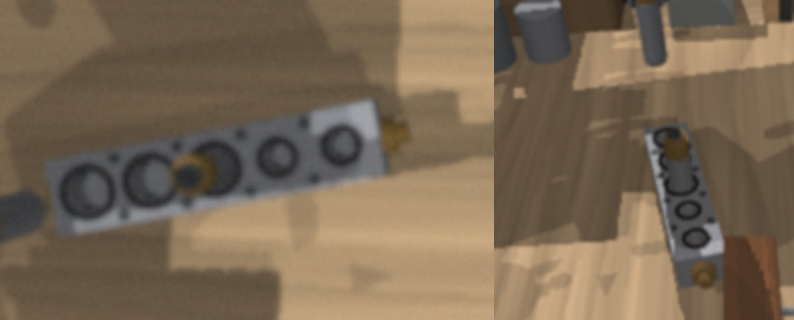

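The seated tube is upright in L1 and the manifold has not moved. The held tube is in line with L3, so I lower it.

```bash
python3 -m jog '[0.02,0,0,0,0,0,0, 0.03,0,0,0,0,0,0, 0.03,0,0,0,0,0,0, 0.02,0,0,0,0,0,0, 0,0,0,0,0,0,0, 0,0,0,0,0,0,0]'
```

```text
time: 23.5
position: [437.1, 337.4, 155.8]
ee_rot: [[0.0, 0.001, 1.0], [0.0, 1.0, -0.001], [-1.0, 0.0, 0.0]]
wrist_force: [-0.4, -0.2, -1.2]
gripper_width: 0.36
```

```bash
python3 -m jog '[0.01,0,0,0,0,0,0, 0.01,0,0,0,0,0,0, 0.006,0,0,0,0,0,0, 0.006,0,0,0,0,0,0, 0.005,0,0,0,0,0,0, 0.004,0,0,0,0,0,0, 0,0,0,0,0,0,0]'
```

```text
time: 24.2
position: [436.9, 337.2, 113.0]
ee_rot: [[-0.0, 0.0, 1.0], [-0.002, 1.0, -0.0], [-1.0, -0.002, -0.0]]
wrist_force: [2.6, -3.3, -4.8]
gripper_width: 0.362
```

```bash
python3 -m jog '[0.004,0,0,0,0,0,0, 0.004,0,0,0,0,0,0, 0.004,0,0,0,0,0,0, 0.004,0,0,0,0,0,0, 0.004,0,0,0,0,0,0, 0.003,0,0,0,0,0,0, 0.002,0,0,0,0,0,0, 0,0,0,0,0,0,0]'
python3 -m jog '[0.002,0,0,0,0,0,0, 0,0,0,0,0,0,0]'
```

```text
time: 25.0
position: [437.3, 337.3, 91.4]
ee_rot: [[0.002, 0.001, 1.0], [-0.001, 1.0, -0.001], [-1.0, -0.001, 0.002]]
wrist_force: [-3.4, -10.8, 17.6]
gripper_width: 0.358
time: 25.2
position: [437.4, 337.4, 91.3]
ee_rot: [[0.003, 0.0, 1.0], [0.001, 1.0, -0.0], [-1.0, 0.001, 0.003]]
wrist_force: [-7.5, -14.5, 31.7]
gripper_width: 0.361
```

It bottomed at the same depth (91.3). Release and go to the small tube.

```bash
python3 -m jog '[-0.003,0,0,0,0,0,0.4, 0,0,0,0,0,0,0.6, 0,0,0,0,0,0,0.6, -0.02,0,0,0,0,0,0.55, -0.03,0,0,0,0,0,0.55, -0.03,0,0,0,0,0,0.55, -0.03,0,0,0,0,0,0.55, -0.03,0,0,0,0,0,0.55, 0,-0.02,0,0,0,0,0.45, 0,-0.035,0.001,0,0,0,0.45, 0,-0.035,0.001,0,0,0,0.45, 0,-0.035,0.001,0,0,0,0.45, 0,-0.035,0.002,0,0,0,0.45, 0,-0.035,0.002,0,0,0,0.45, 0,-0.035,0.002,0,0,0,0.45, 0,-0.035,0.002,0,0,0,0.45, 0,-0.035,0.002,0,0,0,0.45, 0,-0.035,0.002,0,0,0,0.45, 0,-0.035,0,0,0,0,0.45]'
python3 -m jog '[0,-0.035,0,0,0,0,0.45, 0,-0.035,0,0,0,0,0.45, 0,-0.02,0,0,0,0,0.45, 0,0,0,0,0,0,0.45, 0,0,0,0,0,0,0.45]'
```

```text
time: 27.1
position: [452.0, -33.2, 229.4]
ee_rot: [[-0.0, -0.0, 1.0], [0.0, 1.0, 0.0], [-1.0, 0.0, -0.0]]
wrist_force: [0.1, 0.1, 0.5]
gripper_width: 0.45
time: 27.6
position: [451.9, -121.9, 229.5]
ee_rot: [[-0.001, 0.001, 1.0], [0.001, 1.0, -0.001], [-1.0, 0.001, -0.001]]
wrist_force: [-0.1, 0.2, -0.6]
gripper_width: 0.448
```

```bash
python3 -m jog '[0,-0.0098,0.0009,0,0,0,0.45, 0.02,0,0,0,0,0,0.45, 0.03,0,0,0,0,0,0.45, 0.03,0,0,0,0,0,0.45, 0.02,0,0,0,0,0,0.45, 0,0,0,0,0,0,0.45]'
python3 -m jog '[0.015,0,0,0,0,0,0.45, 0.015,0,0,0,0,0,0.45, 0.01,0,0,0,0,0,0.45, 0,0,0,0,0,0,0.3, 0,0,0,0,0,0,0, 0,0,0,0,0,0,0, 0,0,0,0,0,0,0, 0,0,0,0,0,0,0, 0,0,0,0,0,0,0]'
```

```text
time: 28.2
position: [451.6, -130.9, 127.2]
ee_rot: [[-0.004, -0.001, 1.0], [0.001, 1.0, 0.001], [-1.0, 0.001, -0.004]]
wrist_force: [-0.3, 0.4, 1.0]
gripper_width: 0.45
time: 29.1
position: [452.9, -131.8, 90.1]
ee_rot: [[0.0, 0.0, 1.0], [-0.0, 1.0, -0.0], [-1.0, -0.0, 0.0]]
wrist_force: [-0.1, -1.0, -1.8]
gripper_width: 0.218
```

```bash
python3 -m jog '[-0.01,0,0,0,0,0,0, -0.015,0,0,0,0,0,0, -0.02,0,0,0,0,0,0, -0.03,0,0,0,0,0,0, -0.03,0,0,0,0,0,0, -0.03,0,0,0,0,0,0, 0,0.02,0,0,0,0,0, 0,0.035,0.005,0,0,0,0, 0,0.035,0.005,0,0,0,0, 0,0.035,0.005,0,0,0,0, 0,0.035,0.005,0,0,0,0, 0,0.035,0.005,0,0,0,0, 0,0.035,0.0025,0,0,0,0, 0,0.028,0,0,0,0,0, 0.02,0,0,0,0,0,0, 0.02,0,0,0,0,0,0, 0.02,0,0,0,0,0,0, 0,0,0,0,0,0,0, 0,0,0,0,0,0,0]'
python3 - <<'E'
from h import *
ims=[]
for n in("top","side"):
  c,P=cloud(n); ims.append(c["pixels"]); print(n,manifold(c,P)[:2])
cv2.imwrite("pics/v7.png",np.hstack([cv2.resize(ims[0][200:310,140:310],(494,320)),cv2.resize(ims[1][110:230,180:300],(320,320))[:,20:]]))
E
```

```text
time: 31.0
position: [480.5, 126.2, 166.3]
ee_rot: [[0.001, 0.0, 1.0], [0.0, 1.0, -0.0], [-1.0, 0.0, 0.001]]
wrist_force: [-0.3, 0.0, -0.9]
gripper_width: 0.214
top (((484.6917419433594, 117.88134765625), (67.5567855834961, 35.81536865234375), 0.3231653869152069), np.float64(49.44341647150452))
side (((461.5940246582031, 219.73121643066406), (64.27996826171875, 253.20169067382812), 11.59475326538086), np.float64(50.35735423403378))
```

View pics/v7.png

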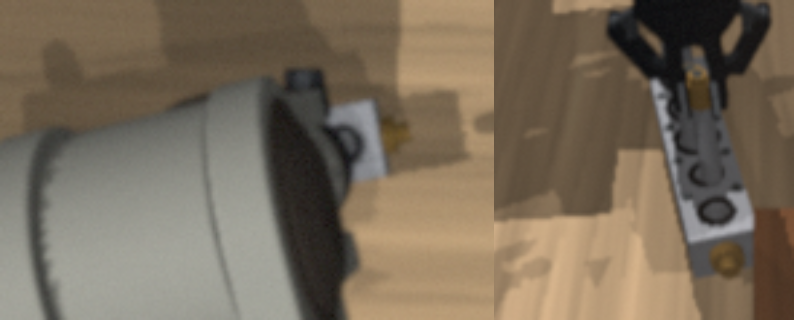

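The S1 collet is at the same pixel as before, (716,210), and the tube hangs plumb above it. I lower it in.

```bash
python3 -m jog '[0.01,0,0,0,0,0,0, 0.01,0,0,0,0,0,0, 0.01,0,0,0,0,0,0, 0.006,0,0,0,0,0,0, 0.006,0,0,0,0,0,0, 0.005,0,0,0,0,0,0, 0.005,0,0,0,0,0,0, 0,0,0,0,0,0,0]'
```

```text
time: 31.9
position: [480.3, 125.8, 112.1]
ee_rot: [[-0.0, 0.0, 1.0], [-0.001, 1.0, -0.0], [-1.0, -0.001, -0.0]]
wrist_force: [1.8, -3.5, -4.4]
gripper_width: 0.217
```

```bash
python3 -m jog '[0.004,0,0,0,0,0,0, 0.004,0,0,0,0,0,0, 0.004,0,0,0,0,0,0, 0.004,0,0,0,0,0,0, 0.003,0,0,0,0,0,0, 0.002,0,0,0,0,0,0, 0.002,0,0,0,0,0,0, 0,0,0,0,0,0,0]'
python3 -m jog '[0.002,0,0,0,0,0,0, 0,0,0,0,0,0,0]'
```

```text
time: 32.7
position: [480.8, 125.7, 91.4]
ee_rot: [[0.002, 0.0, 1.0], [-0.001, 1.0, -0.0], [-1.0, -0.001, 0.002]]
wrist_force: [-2.6, -8.5, 11.1]
gripper_width: 0.215
time: 32.9
position: [481.2, 125.8, 91.3]
ee_rot: [[0.004, 0.0, 1.0], [-0.0, 1.0, -0.0], [-1.0, -0.0, 0.004]]
wrist_force: [-5.3, -9.1, 24.8]
gripper_width: 0.216
```

```bash
python3 -m jog '[-0.003,0,0,0,0,0,0.3, 0,0,0,0,0,0,0.4, 0,0,0,0,0,0,0.4, -0.02,0,0,0,0,0,0.4, -0.03,0,0,0,0,0,0.4, -0.03,0,0,0,0,0,0.4, -0.03,0,0,0,0,0,0.3, -0.03,0,0,0,0,0,0.3, -0.03,0,0,0,0,0,0.3, -0.03,-0.015,0,0,0,0,0.3, -0.03,-0.03,0,0,0,0,0.3, 0,-0.03,0,0,0,0,0.3, 0,-0.03,0,0,0,0,0.3, 0,-0.03,0,0,0,0,0.3, 0,-0.03,0,0,0,0,0.3, 0,-0.03,0,0,0,0,0.3, 0,-0.03,0,0,0,0,0.3, 0,-0.03,0,0,0,0,0.3, 0,0,0,0,0,0,0.3]'
python3 - <<'E'
from h import *
ims=[]
ports=[(459,232),(437.3,337.7),(480.5,126.2)]
for n in("top","side"):
  c,P=cloud(n); ims.append(c["pixels"]); print(n,manifold(c,P)[:2]);Z=np.nan_to_num(P[...,2])
  for x,y in ports:
    m=(np.hypot(P[...,0]-x,P[...,1]-y)<17)&(Z>70);print(m.sum(),P[m].mean(0),np.percentile(P[m][:,2],[50,95,100]) if m.any() else 0)
  m=(Z>185)&(Z<225)&(P[...,0]>590)&(P[...,0]<640)&(abs(P[...,1]+178)<70)
  print("bar",m.sum(),np.median(P[m],0),P[m].min(0),P[m].max(0))
cv2.imwrite("pics/v8.png",np.vstack([np.hstack([ims[0][80:340,140:540],ims[1][80:340,140:540]])]))
E
```

```text
time: 34.8
position: [480.3, -131.2, 320.0]
ee_rot: [[-0.001, 0.003, 1.0], [0.0, 1.0, -0.003], [-1.0, 0.0, -0.001]]
wrist_force: [0.5, 1.4, 0.1]
gripper_width: 0.297
top (((458.7552795410156, 230.63973999023438), (65.91641235351562, 277.7291564941406), 11.529003143310547), np.float64(49.638348504308965))
154 [461.2 229.3 128.4] [130.9 133.7 136.4]
197 [438.9 332.7 123.6] [130.8 134.1 135.3]
90 [482.  122.4 119.2] [125.5 133.4 134.8]
bar 339 [ 609.7 -174.5  206.8] [ 590.  -230.2  200.8] [ 617.  -122.9  211.2]
side (((465.6502990722656, 200.21038818359375), (64.3460464477539, 212.0989990234375), 11.57410717010498), np.float64(50.22303500716271))
60 [468.2 226.5 127.7] [131.4 133.6 135.2]
1 [452.7 330.6  71.9] [71.9 71.9 71.9]
167 [482.5 119.2 103.7] [103.8 132.4 133.5]
bar 453 [ 609.  -184.9  207.6] [ 590.1 -231.5  202.2] [ 616.2 -121.7  210.7]
```

View pics/v8.png

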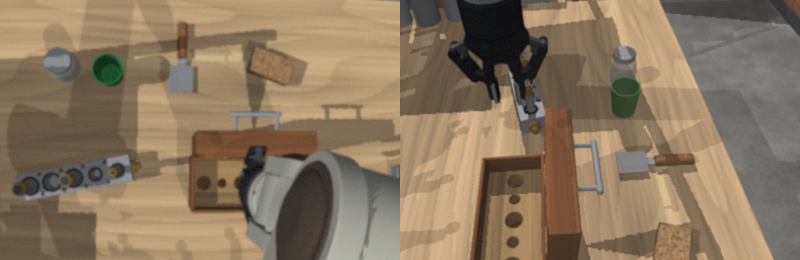

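All three tube tops read about 131–133 mm (home is 132; 147 would be short on the seal), and the five rack holes in the case are empty. The bar is at about (610, -178, 203). I go over it to shut the lid.

```bash
python3 -m jog '[0,-0.0093,0.026,0,0,0,0.3, 0,-0.0093,0.026,0,0,0,0.3, 0,-0.0093,0.026,0,0,0,0.3, 0,-0.0093,0.026,0,0,0,0.3, 0,-0.0093,0.026,0,0,0,0.3, 0,0,0,0,0,0,0.3, 0.03,0,0,0,0,0,0.3, 0.03,0,0,0,0,0,0.3, 0,0,0,0,0,0,0.3, 0,0,0,0,0,0,0.3]'
```

```text
time: 35.9
position: [609.8, -174.2, 261.8]
ee_rot: [[-0.0, -0.001, 1.0], [0.0, 1.0, 0.001], [-1.0, 0.0, -0.0]]
wrist_force: [-0.3, 0.1, 0.3]
gripper_width: 0.297
```

Down to TCP z ≈ 187 and grip the bar.

```bash
python3 -m jog '[0.015,-0.003,0.001,0,0,0,0.3, 0.02,0,0,0,0,0,0.3, 0.02,0,0,0,0,0,0.3, 0.012,0,0,0,0,0,0.3, 0.007,0,0,0,0,0,0.3, 0,0,0,0,0,0,0.3, 0,0,0,0,0,0,0, 0,0,0,0,0,0,0, 0,0,0,0,0,0,0, 0,0,0,0,0,0,0, 0,0,0,0,0,0,0]'
```

```text
time: 37.0
position: [610.4, -178.3, 188.3]
ee_rot: [[-0.001, 0.0, 1.0], [-0.0, 1.0, -0.0], [-1.0, -0.0, -0.001]]
wrist_force: [-7.9, 0.6, 3.3]
gripper_width: 0.101
```

```bash
python3 -m jog '[-0.0046,0,-0.0057,0,0,0,0, -0.0042,0,-0.0059,0,0,0,0, -0.004,0,-0.0061,0,0,0,0, -0.0036,0,-0.0063,0,0,0,0, -0.0033,0,-0.0064,0,0,0,0, -0.0029,0,-0.0066,0,0,0,0, -0.0026,0,-0.0067,0,0,0,0, -0.0023,0,-0.0069,0,0,0,0, -0.002,0,-0.007,0,0,0,0, -0.0016,0,-0.007,0,0,0,0, -0.0012,0,-0.0071,0,0,0,0, -0.0009,0,-0.0072,0,0,0,0, -0.0005,0,-0.0072,0,0,0,0, -0.0002,0,-0.0073,0,0,0,0, 0.0002,0,-0.0073,0,0,0,0, 0.0006,0,-0.0072,0,0,0,0]'
```

```text
time: 38.6
position: [503.0, -178.9, 221.5]
ee_rot: [[0.002, 0.0, 1.0], [-0.002, 1.0, -0.0], [-1.0, -0.002, 0.002]]
wrist_force: [2.2, -3.5, 7.0]
gripper_width: 0.103
```

```bash
python3 -m jog '[0.0009,0,-0.0072,0,0,0,0, 0.0013,0,-0.0071,0,0,0,0, 0.0016,0,-0.007,0,0,0,0, 0.002,0,-0.007,0,0,0,0, 0.0023,0,-0.0068,0,0,0,0, 0.0026,0,-0.0067,0,0,0,0, 0.003,0,-0.0066,0,0,0,0, 0.0034,0,-0.0066,0,0,0,0, 0.0036,0,-0.0062,0,0,0,0, 0.004,0,-0.006,0,0,0,0, 0.0042,0,-0.0058,0,0,0,0, 0.0045,0,-0.0057,0,0,0,0, 0.0048,0,-0.0054,0,0,0,0, 0.0051,0,-0.0052,0,0,0,0, 0.0054,0,-0.0049,0,0,0,0, 0.0056,0,-0.0046,0,0,0,0, 0.003,0,-0.0022,0,0,0,0, 0,0,0,0,0,0,0]'
```

```text
time: 40.4
position: [401.5, -178.8, 162.3]
ee_rot: [[-0.001, 0.001, 1.0], [-0.001, 1.0, -0.001], [-1.0, -0.001, -0.001]]
wrist_force: [-2.5, -7.0, 2.5]
gripper_width: 0.1
```

```bash
python3 -m jog '[0.0015,0,-0.001,0,0,0,0, 0,0,0,0,0,0,0, 0,0,0,0,0,0,0.2, 0,0,0,0,0,0,0.5, 0,0,0,0,0,0,0.5, -0.01,0,0,0,0,0,0.5, -0.02,0,0,0,0,0,0.5, -0.03,0,0,0,0,0,0.5, -0.03,0,0,0,0,0,0.5, -0.03,0,-0.02,0,0,0,0.5, 0,0.02,-0.03,0,0,0,0.5, 0,0.03,-0.03,0,0,0,0.5, 0,0.03,-0.02,0,0,0,0.5, 0,0.03,0,0,0,0,0.5, 0,0.03,0,0,0,0,0.5, 0,0.02,0,0,0,0,0.5, 0,0,0,0,0,0,0.5]'
python3 - <<'E'
from h import *
ims=[]
ports=[(459,232),(437.3,337.7),(480.5,126.2)]
for n in("top","side"):
  c,P=cloud(n); ims.append(c["pixels"]); print(n,manifold(c,P)[:2]);Z=np.nan_to_num(P[...,2])
  for x,y in ports:
    m=(np.hypot(P[...,0]-x,P[...,1]-y)<17)&(Z>70);print(m.sum(),np.percentile(P[m][:,2],[50,95,100]) if m.any() else 0)
  X,Y=P[...,0],P[...,1]
  m=(abs(X-452)<70)&(abs(Y+178)<130)&(Z>120)&(Z<150);A=np.c_[P[m][:,:2],np.ones(m.sum())]
  s=np.linalg.lstsq(A,P[m][:,2],rcond=None)[0];print("lid slope",s[0].round(4),s[1].round(4),np.median(Z[m]))
  P0=np.load(f"pics/{n}0.npy");d=np.abs(np.nan_to_num(P0[...,2])-Z);by=(X>560)&(X<800)&(abs(Y)<430);print("bystander px changed",(d[by]>8).sum(),by.sum())
cv2.imwrite("pics/v9.png",np.hstack([ims[0][80:340,140:540],ims[1][80:380,140:540][:260]]))
E
```

```text
time: 42.1
position: [301.2, -16.6, 282.0]
ee_rot: [[0.001, -0.003, 1.0], [0.0, 1.0, 0.003], [-1.0, 0.0, 0.001]]
wrist_force: [-0.4, -0.4, -0.5]
gripper_width: 0.502
top (((458.71185302734375, 230.7205810546875), (65.8921890258789, 278.5094299316406), 11.485681533813477), np.float64(49.58089112524317))
158 [130.7 134.6 135.2]
201 [130.1 133.8 135.2]
88 [126.7 132.7 134.4]
lid slope -0.0007 -0.0018 139.42854966407964
bystander px changed 101 30104
side (((459.0520935058594, 232.15631103515625), (64.2960433959961, 278.8544921875), 11.561397552490234), np.float64(50.33010394898173))
238 [114.1 133.1 134.3]
156 [121.5 131.8 132.6]
186 [107.3 132.5 134.2]
lid slope -0.006 0.0092 140.1299285393926
bystander px changed 21 29087
```

View pics/v9.png

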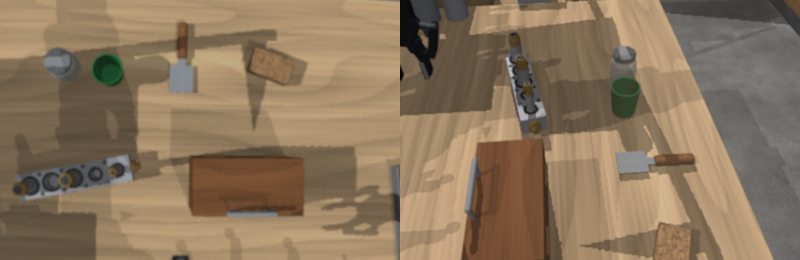

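The lid is shut and level, with its top at about 140 mm. The three tubes stand in S1, L1 and L3, the manifold is where it was, and the bystanders are unchanged. The robot is clear, so I hand in.

```bash
python3 -c "
from station import env
print(env.hand_in())"
```

```text
the job is handed in; nothing more can be done
None
```

The job is done and handed in at about 42 s. I opened the lid to its stop, moved the three tubes that were in the case to the manifold, then shut the lid and backed the arm clear. The two large tubes went into L1 and L3 and the small one into S1; the other two places in the rack were empty from the start.

**Tubes:** each one hit a hard stop at the same tool height under 25–35 N. Their tops read about 132–135 mm, against about 132 mm for fully home and about 147 mm if stuck on the seal.

**Lid:** its top is at about 140 mm in both cameras. The top camera shows it level. The side camera gives a slope of under 0.01 rad, which I put down to camera error rather than the lid being open.

**Manifold and bystanders:** the manifold stayed within about 2 mm of where it started. The cup, scraper, jar and sanding block look unchanged in both views. No check failed, and I saw no knock to the manifold and no slackening of the grip.

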